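# Open the bolt of a tool case with a three-wheel code lock

### The job

Unlock the tool case: roll its three thumbwheels, one at a time and with only a light press, until they show 4, 2 and 5 from left to right, then slide the orange bolt tab fully to the left. Do not force the wheels or the bolt, and leave the things lying about alone.

Things in the scene. Friction and masses are not known exactly. Their poses are not given: they have to be found in the camera images.
- case: black tool case, 140 (x) x 170 (y) x 62 mm high, fixed on the bench; carrying handle on its -x side (16 mm out), hinges on +x. Grey lock plate 118 x 150 mm on the lid, top face 70 mm above the bench. Origin: centre of the underside; x from handle to hinges, y left along the row of wheels, z up. Three white thumbwheels 40 mm apart stand half sunk in the plate, axes along the case's y
- slot_left (a point): point on the plate's top face straight below the crown of the left (+y) wheel. The wheel's crown at rest lies 9 to 18 mm above it: each wheel stands differently high, which is not measured and must be felt. Wheels are 56 mm in diameter, 18 mm wide, smooth; six numbers round the rim as black dice dots, 60 degrees apart; the one set looks straight up, between the red index marks
- slot_middle (a point): same point for the middle wheel (crown 9 to 18 mm above). A wheel is turned by laying a shut fingertip on its crown and dragging along the case's x, several strokes if need be. It gives downward on its own spring: 10 N per mm, 5 mm of travel, hardly any preload. It takes about 3.6 N of drag at the rim to turn and stays where it is left
- slot_right (a point): same point for the right (-y) wheel (crown 9 to 18 mm above). A press of about 9 to 15 N is right for all wheels: less than about 7 N may slip, more than 20 N is too hard. The bolt passes when every wheel is within about 0.15 rad of its number
- wheel_left (a joint): turn of the +y wheel (left seen from the robot) in rad: number n is up at (n - 1) x pi/3, so 1 at 0 and 4 at 3.142; whole turns more or less count the same. Grows as the wheel's crown moves away from the handle (case +x), which brings higher numbers up
- wheel_middle (a joint): turn of the middle wheel in rad: number n is up at (n - 1) x pi/3, so 1 at 0 and 2 at 1.047; whole turns more or less count the same. Grows as the wheel's crown moves away from the handle (case +x), which brings higher numbers up
- wheel_right (a joint): turn of the -y wheel (right seen from the robot) in rad: number n is up at (n - 1) x pi/3, so 1 at 0 and 5 at 4.189; whole turns more or less count the same. Grows as the wheel's crown moves away from the handle (case +x), which brings higher numbers up
- bolt_tab (a point): centre of the top of the bolt's orange thumb tab, 20 (x) x 12 (y) x 14 mm high, standing on the plate in front of the wheels (handle side); its top is 14.5 mm above the plate's top face, and the plate round it is clear for 22 mm
- bolt (a joint): slide of the bolt in m: 0 locked, 0.010 fully open at its stop, growing towards the case's +y (left). It takes about 2.5 N to slide, stays where it is left, and is blocked after about 1 mm by any wheel off its number; once open it keeps the wheels from turning. More than 25 N is too hard
- multimeter: dark multimeter with orange sides, 155x82x46 mm, bystander, stands loose on the bench; origin at the centre of its underside
- side_cutter: side cutter with red grips, 47x109x10 mm, bystander, stands loose on the bench; origin at the centre of its underside
- kapton_roll: roll of amber tape, 54 mm across, 13 mm high, bystander, stands loose on the bench; origin at the centre of its underside
- solder_reel: black reel of solder wire, 62 mm across, 40 mm high, bystander, stands loose on the bench; origin at the centre of its underside
- screw_jar: clear jar with black cap, 46 mm across, 58 mm high, bystander, stands loose on the bench; origin at the centre of its underside
- driver_a: precision screwdriver with blue handle, 161 mm long, bystander, stands loose on the bench; origin at the centre of its underside
- heat_sink: finned aluminium heat sink, 50x50x22 mm, bystander, stands loose on the bench; origin at the centre of its underside

How it is judged:
By the outcome, as a careful person would: the job done as asked, in the order asked, and still so for the second after the job is handed in, with the robot touching nothing.
It also fails if it takes over 64 s, if anything falls off the work surface, if the arm or the gripper's body presses on something with over 40 N, if the wrist force passes 120 N, or if a joint passes its speed limit or range.

### The arm

A 6-joint arm with a two-finger parallel gripper is mounted at the origin on the work surface; the furniture and walls round the work are solid. World frame = base frame: x ahead of the robot, y to its left, z up, the work surface at z = 0. Lengths are in m, angles in degrees, forces in N, time in s.
With the tool pointing down it reaches from about 0.4 to 0.825 m from the base axis. Payload 7 kg.
Tool frame: the origin (TCP) lies between the finger pads; the fingertips stand 22 mm ahead of it and the grasp point (between the pads) lies 3 mm ahead of it; z points along the fingers, y is the line along which they close (so a half turn about z gives the same grasp; the last joint's range is limited). The gripper opens to 88 mm and grips with 3 to 60 N. Pads are 19 mm wide; open, the fingers measure 130 mm over their backs; the gripper's body (78 mm by 193 mm) begins 47 mm behind the grasp point.
Start: joints at [81.767, 20.546, 0.682, 0, -70.136, -16.507], TCP at [0.282, 0.613, 0.249] pointing down, gripper open.
Joint ranges: [-176.03, 176.03], [-82.01, 121.73], [-58.28, 71.71], [-173.87, 95.51], [-174.79, -0.11], [-173.66, 173.66]. Speed limits (degrees/s): [136.94, 136.94, 172.46, 180, 180, 180].

### API

Orientations are given as [roll, pitch, yaw] about the fixed x, y, z axes, in that order (R = Rz(yaw) Ry(pitch) Rx(roll)).
In Python, from plant import ctrl gives the robot as it stands.
- The arm moves only by the tool apply_moves, never from a script. Its argument "targets" is a list of rows, each an object with "travel": the shift along the tool's x, y, z in mm, a list of three; "roll": the turn about the tool's z in degrees; "jaw": the finger opening in mm, from 0 to 87.6. In form: [{"travel": [tx, ty, tz], "roll": roll, "jaw": jaw}, ...]. A call has 1 to 10 rows; each row shifts and turns the commanded pose from where the row before left it, along the tool's axes as they then stand; what a row does not reach is not made up. A row lasts 1/10 s, in which the tool goes at most 50 mm and 8.59 degrees, less where a joint would pass 70% of its speed; a pose out of reach is approached as far as the arm can. A call with a gripper value outside its range is refused whole. The fingers move at their own pace and stop on an object; the grip force is fixed at half the most. Time passes only in rows, so rows that do not move let the fingers close. It gives the time, the measured TCP pose, the force, the opening and the grip force at its end, in the units of the state.
- ctrl.get_obs(): the state, without advancing time (a new reading comes with each control period).
- ctrl.snapshot(name): name is "scene" or "side" or "wrist"; returns the picture (400x640x3 uint8, red, green, blue); there is no depth.
- ctrl.calibration(name): a dict with "K" (3x3 intrinsics, pixels), "extrinsics" (4x4, takes a point from camera to world coordinates); the wrist camera has in their place "hand_eye" (4x4, takes a point from camera to tool coordinates, whose origin is the TCP and whose axes are the flange's). Camera axes: x right, y down, z forward; pixel columns grow to the right and rows downward; lengths in m; the calibration is good to about 2 mm. A picture is of the moment at which its call begins: read the wrist's pose just before it. calibration takes no time and is no camera call.
- ctrl.close_job(): hands the job in; it is judged then, once.
The state is a dict: "clock": time; "joint_pos": joint angles; "qvel": joint speeds; "tau": joint torques, N m; "tool_pos": TCP position; "orientation": TCP orientation; "force": force on the tool from outside, world axes, zero at the start; "moment": the same for the moment, N m; "opening": finger opening in m; "gripper_force": force on a finger pad.
Only numpy, scipy, OpenCV 4.12 (cv2) and the standard library are available. Lean on these libraries where they do the work, as an engineer would, in place of code of your own. Each camera call takes 0.05 s, during which the arm holds its last target. There are 200 camera calls.

## Working session

There is one attempt and no reset: what is moved stays moved. The work goes in short steps, Python scripts to look and compute and a tool call to move; the robot and the scene stay as the last step left them, time stands still between calls to the robot, and variables do not carry over. Pictures are saved under pics/ and viewed, at most 10 in all, crops included, and the job is handed in when it is done.

Besides the shell and the picture viewer there is one more tool, called after ">>>" as a command line: name --argument value ..., lists and objects as JSON in quotes. apply_moves: Moves the arm, as the interface text tells. Its arguments: {"type":"object","properties":{"targets":{"type":"array","items":{"type":"object","properties":{"travel":{"type":"array","items":{"type":"number"}},"roll":{"type":"number"},"jaw":{"type":"number"}}}}},"required":["targets"]}

```bash
mkdir -p pics; ls; cat > h.py <<'E'
import numpy as np,cv2
from plant import ctrl
def snap(n,f):
    im=np.array(ctrl.snapshot(n)); cv2.imwrite('pics/'+f,im[:,:,::-1]); return im
E
python3 - <<'E'
from h import *
o=ctrl.get_obs(); print(o)
a=snap('scene','s1.png');b=snap('side','d1.png')
for n in('scene','side','wrist'): print(n,ctrl.calibration(n))
E
```

```text
pics
{'clock': 0.0, 'joint_pos': array([ 8.17657104e+01,  2.05895378e+01,  6.33644434e-01, -1.95944445e-02,
       -7.01359446e+01, -1.65059979e+01]), 'qvel': array([ 0.07599277, -0.0636068 , -0.03746295, -0.05615238,  0.01855643,
        0.01399452]), 'tau': array([ 5.00635906e-04, -5.82717168e+01,  2.93061858e+01,  6.99752882e+00,
        6.89646535e-03, -1.58378393e-04]), 'tool_pos': array([0.28233559, 0.61261464, 0.24764475]), 'orientation': array([ 1.79906713e+02, -8.43399089e-03, -2.47469533e+01]), 'force': array([ 0.35257325,  0.36963921, -0.15576558]), 'moment': array([ 0.03020158, -0.04271044, -0.03416784]), 'gripper_force': 0.0, 'opening': 0.08773488804607148}
scene {'K': array([[410.94207385,   0.        , 327.2700461 ],
       [  0.        , 410.94207385, 191.38643643],
       [  0.        ,   0.        ,   1.        ]]), 'extrinsics': array([[-0.66555691, -0.3940649 ,  0.63383504, -0.0593861 ],
       [-0.74626684,  0.36382571, -0.55741965,  0.48482428],
       [-0.01094596, -0.84400456, -0.53622428,  0.60760068],
       [ 0.        ,  0.        ,  0.        ,  1.       
[... 252 characters left out ...]
  [-0.20546968,  0.65428109, -0.72780386,  0.68701575],
       [ 0.01113418, -0.74206028, -0.67024068,  0.76547727],
       [ 0.        ,  0.        ,  0.        ,  1.        ]])}
wrist {'K': array([[323.30834561,   0.        , 317.21552718],
       [  0.        , 323.30834561, 199.55116766],
       [  0.        ,   0.        ,   1.        ]]), 'hand_eye': array([[ 8.87026760e-04, -9.51628712e-01, -3.07249098e-01,
         8.21213963e-02],
       [ 9.99999471e-01,  1.00404573e-03, -2.22791381e-04,
        -1.23796357e-03],
       [ 5.20506819e-04, -3.07248738e-01,  9.51629099e-01,
        -1.36064266e-01],
       [ 0.00000000e+00,  0.00000000e+00,  0.00000000e+00,
         1.00000000e+00]])}
```

View pics/s1.png

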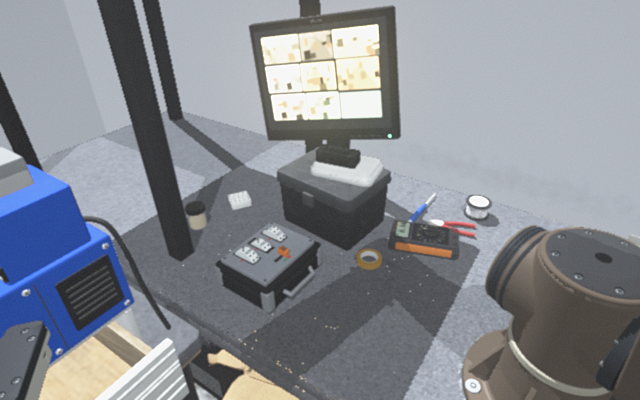

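View pics/d1.png

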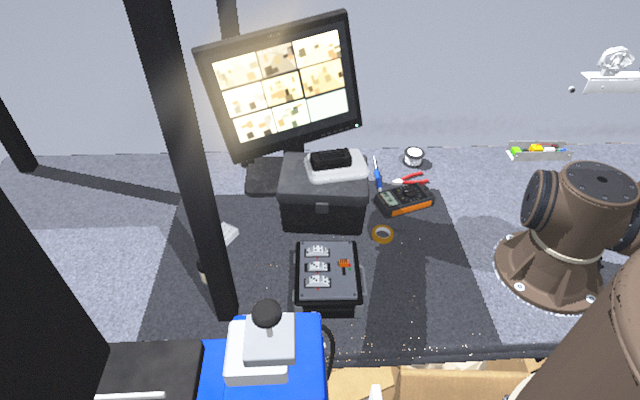

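```bash
cat >> h.py <<'E'
def ray(name,uv,pose=None):
    c=ctrl.calibration(name)
    T=pose@c['hand_eye'] if name=='wrist' else c['extrinsics']
    d=T[:3,:3]@np.linalg.inv(c['K'])@np.array([uv[0],uv[1],1.]); return T[:3,3],d/np.linalg.norm(d)
def plane(name,uv,z,pose=None):
    o,d=ray(name,uv,pose); return o+d*(z-o[2])/d[2]
def tri(r):
    A=0;b=0
    for o,d in r:
        P=np.eye(3)-np.outer(d,d);A=A+P;b=b+P@o
    return np.linalg.solve(A,b)
def tcp():
    from scipy.spatial.transform import Rotation as R
    o=ctrl.get_obs();T=np.eye(4);T[:3,:3]=R.from_euler('xyz',o['orientation'],degrees=True).as_matrix();T[:3,3]=o['tool_pos'];return T,o
E
python3 - <<'E'
from h import *
np.set_printoptions(precision=4,suppress=True)
for n,f,b in(('scene','s1',(215,220,320,290)),('side','d1',(295,235,360,305))):
    im=cv2.imread(f'pics/{f}.png');x0,y0,x1,y1=b;c=im[y0:y1,x0:x1]
    h=cv2.cvtColor(c,cv2.COLOR_BGR2HSV)
    for nm,m in(('orange',(h[...,0]<16)&(h[...,1]>150)&(h[...,2]>120)),('white',(h[...,1]<40)&(h[...,2]>170))):
        k,l,s,ce=cv2.connectedComponentsWithStats(m.astype(np.uint8))
        for i in range(1,k):
            if s[i,4]>15: u=ce[i]+[x0,y0];print(n,nm,s[i],u,plane(n,u,.083))
    big=cv2.resize(c,None,fx=5,fy=5,interpolation=cv2.INTER_CUBIC);cv2.imwrite(f'pics/{f}c.png',big)
# box top corner rough
print('box', tri([ray('scene',(345,186+25)),ray('side',(322,205))]))
for uv in((279,172),(345,197),(390,180)): print(plane('scene',uv,.16))
for uv in((281,198),(366,200)): print(plane('side',uv,.16))
a=cv2.imread('pics/s1c.png');b=cv2.imread('pics/d1c.png')
H=max(a.shape[0],b.shape[0]);o=np.zeros((H,a.shape[1]+b.shape[1],3),np.uint8);o[:a.shape[0],:a.shape[1]]=a;o[:b.shape[0],a.shape[1]:]=b
cv2.imwrite('pics/cc.png',cv2.resize(o,(800,int(H*800/o.shape[1]))))
E
```

```text
scene orange [64 29  9  7 45] [283.1111 252.0444] [0.4553 0.148  0.083 ]
scene white [ 48   6  22  15 175] [274.3314 233.0114] [0.5154 0.1259 0.083 ]
scene white [ 37  18  19  13 133] [261.3609 244.0752] [0.5039 0.1656 0.083 ]
scene white [ 21  27  22  16 200] [247.235 254.075] [0.4973 0.2026 0.083 ]
side orange [44 24 11  8 66] [343.3939 262.9394] [0.4604 0.1486 0.083 ]
side white [ 11  10  22  11 188] [316.6809 250.8457] [0.5227 0.1284 0.083 ]
side white [ 14  26  18  10 148] [317.3514 266.0811] [0.5124 0.1684 0.083 ]
side white [ 11  40  24  12 207] [317.8164 280.942 ] [0.5035 0.205  0.083 ]
box [ 0.5604 -0.1161 -0.0068]
[0.6011 0.0446 0.16  ]
[0.4303 0.0075 0.16  ]
[ 0.4131 -0.108   0.16  ]
[0.6179 0.0617 0.16  ]
[0.4343 0.0275 0.16  ]
```

View pics/cc.png

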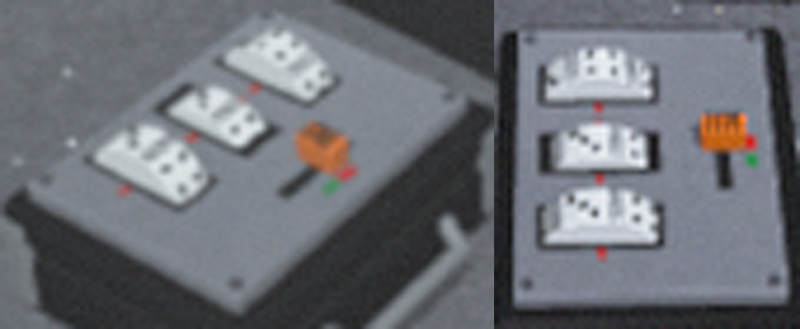

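```bash
python3 - <<'E'
from h import *
np.set_printoptions(precision=3,suppress=True)
print('box +x+y',tri([ray('scene',(279,172)),ray('side',(281,198))]),'-x+y',tri([ray('scene',(345,197)),ray('side',(366,200))]))
print('blackthing',tri([ray('scene',(338,157)),ray('side',(331,158))]))
def proj(n,p):
    c=ctrl.calibration(n);q=np.linalg.inv(c['extrinsics'])@np.r_[p,1];u=c['K']@q[:3];return u[:2]/u[2],q[2]
for n in('scene','side'):
    for p in([.282,.613,.249],[.282,.613,.35],[.4,.4,.25],[.4,.4,.0],[.5,.4,.2],[.6,.4,.2],[.6,.3,.0],[.35,.3,.3]): print(n,p,*proj(n,p))
# post base
print('post',plane('scene',(182,258),0),plane('side',(230,320),0), 'machine',tri([ray('scene',(128,285)),ray('side',(330,345))]))
E
```

```text
box +x+y [0.627 0.031 0.138] -x+y [0.435 0.007 0.151]
blackthing [ 0.532 -0.07   0.185]
scene [0.282, 0.613, 0.249] [-61.39 453.1 ] 0.3372251979051282
scene [0.282, 0.613, 0.35] [-137.356  379.419] 0.28306654529784053
scene [0.4, 0.4, 0.25] [142.395 261.085] 0.5302118927459691
scene [0.4, 0.4, 0.0] [181.398 377.553] 0.6642679635560873
scene [0.5, 0.4, 0.2] [125.55  252.803] 0.6204066108156385
scene [0.6, 0.4, 0.2] [104.25  223.427] 0.6837901147232843
scene [0.6, 0.3, 0.0] [184.456 281.523] 0.8467769359315006
scene [0.35, 0.3, 0.3] [225.071 215.576] 0.5274508911902444
side [0.282, 0.613, 0.249] [456.071 567.683] 0.3826615910542497
side [0.282, 0.613, 0.35] [486.365 551.411] 0.31496728279323405
side [0.4, 0.4, 0.25] [362.028 336.856] 0.5541455215359465
side [0.4, 0.4, 0.0] [351.137 408.026] 0.7217056904988567
side [0.5, 0.4, 0.2] [292.495 340.645] 0.6021761560016353
side [0.6, 0.4, 0.2] [228.786 327.598] 0.6166947566747422
side [0.6, 0.3, 0.0] [261.19  334.957] 0.8235232779311182
side [0.35, 0.3, 0.3] [408.324 263.116] 0.586154573492859
post [0.672 0.272 0.   ] [0.674 0.282 0.   ] machine [0.44  0.409 0.2  ]
```

```bash
python3 - <<'E'
from h import *
im=snap('wrist','w0.png')
E
```

```text
(no output)
```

View pics/w0.png

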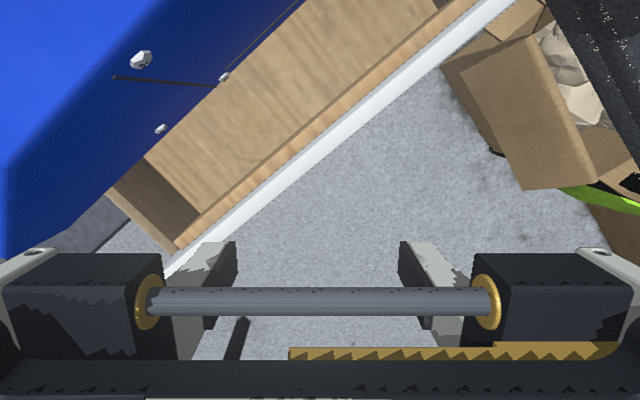

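>>> apply_moves --targets '[{"travel": [0, 36, -5], "roll": 0, "jaw": 0}, {"travel": [0, 36, -5], "roll": 0, "jaw": 0}, {"travel": [0, 36, -5], "roll": 0, "jaw": 0}, {"travel": [0, 36, -5], "roll": 0, "jaw": 0}, {"travel": [-1, 36, -5], "roll": 0, "jaw": 0}, {"travel": [-1, 34, -5], "roll": 0, "jaw": 0}]'

```text
clock: 0.75
tool_pos: [0.1906, 0.4179, 0.2784]
orientation: [180.0, 0.0, -24.8]
force: [-0.2, -0.4, 0.1]
opening: 0.045
gripper_force: 0.0
```

>>> apply_moves --targets '[{"travel": [30, 11.5, 0], "roll": 0, "jaw": 0}, {"travel": [30, 11.5, 0], "roll": 0, "jaw": 0}, {"travel": [30, 11.5, 0], "roll": 0, "jaw": 0}, {"travel": [30, 11.5, 0], "roll": 0, "jaw": 0}, {"travel": [32, 11.5, 0], "roll": 0, "jaw": 0}, {"travel": [33, 19, 0], "roll": 0, "jaw": 0}, {"travel": [33, 19, 0], "roll": 0, "jaw": 0}, {"travel": [33, 19, 0], "roll": 0, "jaw": 0}, {"travel": [33, 19, 0], "roll": 0, "jaw": 0}, {"travel": [32, 18, 0], "roll": 0, "jaw": 0}]'

```text
clock: 1.75
tool_pos: [0.4152, 0.1481, 0.2787]
orientation: [-180.0, -0.0, -24.7]
force: [0.5, 1.2, -0.6]
opening: 0.0003
gripper_force: 0.0
```

>>> apply_moves --targets '[{"travel": [0, 0, 0], "roll": 8.5, "jaw": 0}, {"travel": [0, 0, 0], "roll": 8.5, "jaw": 0}, {"travel": [0, 0, 0], "roll": 8.5, "jaw": 0}, {"travel": [0, 0, 0], "roll": 8.5, "jaw": 0}, {"travel": [0, 0, 0], "roll": 8.5, "jaw": 0}, {"travel": [0, 0, 0], "roll": 8.5, "jaw": 0}]'

```text
clock: 2.35
tool_pos: [0.4146, 0.1495, 0.2784]
orientation: [180.0, -0.0, -76.1]
force: [-0.3, -0.8, -0.8]
opening: 0.0
gripper_force: 0.0
```

>>> apply_moves --targets '[{"travel": [-7, -28, 0], "roll": 0, "jaw": 0}, {"travel": [-7, -28, 0], "roll": 0, "jaw": 0}, {"travel": [-6, -27, 0], "roll": 0, "jaw": 0}, {"travel": [0, 0, 0], "roll": 0, "jaw": 0}]'

```text
clock: 2.75
tool_pos: [0.4922, 0.1906, 0.2775]
orientation: [179.9, -0.1, -75.8]
force: [-1.4, -0.2, -0.6]
opening: 0.0004
gripper_force: 0.0
```

```bash
python3 - <<'E'
from h import *
T,o=tcp();im=snap('wrist','w1.png');np.save('T1',T);print(T[:3,3])
E
```

```text
[0.49221133 0.19056856 0.2774552 ]
```

View pics/w1.png

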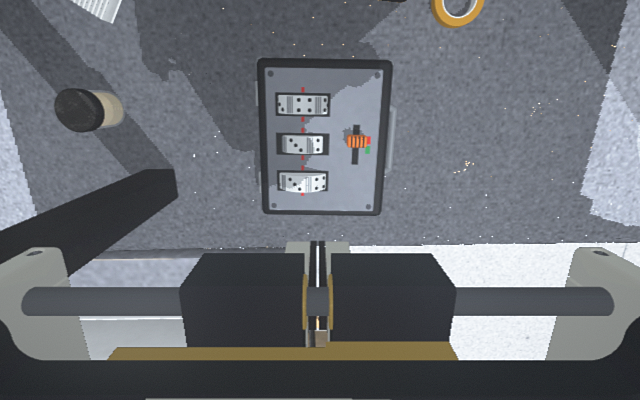

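```bash
python3 - <<'E'
from h import *
np.set_printoptions(precision=4,suppress=True)
T=np.load('T1.npy');im=cv2.imread('pics/w1.png')
x0,y0,x1,y1=255,50,400,222;c=im[y0:y1,x0:x1];h=cv2.cvtColor(c,cv2.COLOR_BGR2HSV)
for nm,z,m in(('red',.0705,((h[...,0]<8)|(h[...,0]>172))&(h[...,1]>120)&(h[...,2]>90)),('green',.0705,(h[...,0]>45)&(h[...,0]<80)&(h[...,1]>120)),('orange',.084,(h[...,0]>8)&(h[...,0]<20)&(h[...,1]>150)&(h[...,2]>110)),('wheel',.083,(h[...,1]<30)&(h[...,2]>190)),('screw',.07,(h[...,2]<75))):
    m=m.astype(np.uint8)
    if nm=='wheel': m=cv2.morphologyEx(m,cv2.MORPH_CLOSE,np.ones((7,7)))
    k,l,s,ce=cv2.connectedComponentsWithStats(m)
    for i in range(1,k):
        if s[i,4]>(3 if nm!='wheel' else 50): u=ce[i]+[x0,y0];print(nm,s[i],u,plane('wrist',u,z,T))
cv2.imwrite('pics/w1c.png',cv2.resize(c[30:150,10:125],None,fx=5,fy=5,interpolation=cv2.INTER_CUBIC))
E
```

```text
red [47 37  2  5 10] [302.5  89. ] [0.5275 0.109  0.0705]
red [47 67  2  5  9] [302.4444 118.7778] [0.5208 0.1373 0.0705]
red [47 78  2  4  8] [302.5 129.5] [0.5182 0.1479 0.0705]
red [112  87   4   7  23] [368.1739 139.7826] [0.4487 0.1411 0.0705]
red [ 47 105   2   5   9] [302.4444 157.2222] [0.5114 0.1762 0.0705]
red [ 47 116   2   4   8] [302.5 167.5] [0.5088 0.1871 0.0705]
red [ 46 143   3   3   7] [302.2857 194.    ] [0.502  0.2162 0.0705]
green [111  97   3   6  17] [367.0588 149.6471] [0.4468 0.1514 0.0705]
orange [92 85  4 12 42] [348.6905 140.7143] [0.4701 0.1457 0.084 ]
orange [97 85  7 13 57] [355.2807 140.9123] [0.4635 0.1443 0.084 ]
orange [105  85   3  12  26] [361.2692 140.8462] [0.4577 0.1427 0.084 ]
orange [109  86   3  11  23] [365.087 141.087] [0.4539 0.142  0.084 ]
wheel [ 38  46  22  18 380] [303.0579 104.4579] [0.5231 0.1229 0.083 ]
wheel [ 32  86  36  18 511] [303.6458 143.8806] [0.5135 0.1602 0.083 ]
wheel [ 26 124  45  19 652] [304.6794 183.2929] [0.5027 0.2003 0.083 ]
screw [   2    8  135  158 3080] [315.5834 108.3406] [0.5102 0.1239 0.07  ]
screw [ 21  43
[... 242 characters left out ...]
 [43 59  2  3  5] [298.4 109.8] [0.5269 0.1297 0.07  ]
screw [53 59  3  3  5] [309. 110.] [0.5163 0.1272 0.07  ]
screw [98 76  6  8 41] [355.878  129.6341] [0.4642 0.1343 0.07  ]
screw [ 21  83  52  22 259] [298.0888 141.4286] [0.5198 0.1611 0.07  ]
screw [35 89  2  2  4] [290.5 139.5] [0.528  0.1611 0.07  ]
screw [124  92   1   4   4] [379.  143.5] [0.4364 0.1421 0.07  ]
screw [40 94  2  3  4] [295.25 145.  ] [0.5219 0.1655 0.07  ]
screw [45 99  2  2  4] [300.5 149.5] [0.5154 0.1688 0.07  ]
screw [97 98  6 16 55] [354.4727 155.9818] [0.4578 0.1613 0.07  ]
screw [ 22 120  50  20  88] [294.1364 173.9886] [0.5159 0.1964 0.07  ]
screw [ 70 138   2   3   4] [325.75 189.25] [0.4782 0.2046 0.07  ]
```

View pics/w1c.png

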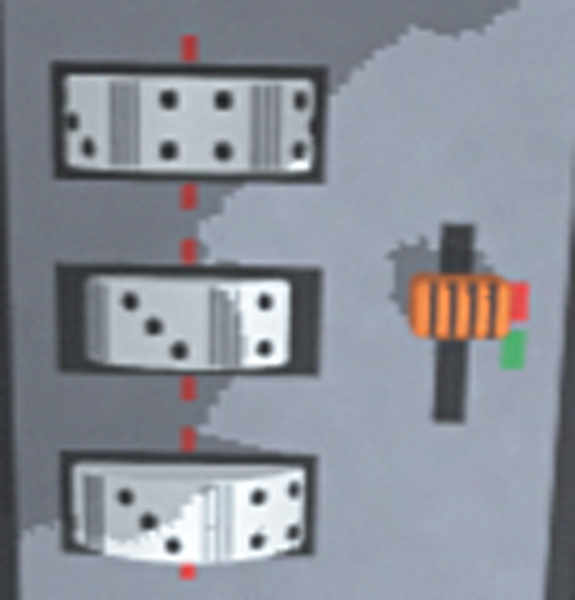

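>>> apply_moves --targets '[{"travel": [-8, -10, 38], "roll": 0.7, "jaw": 0}, {"travel": [0, 0, 40], "roll": 0, "jaw": 0}, {"travel": [0, 0, 40], "roll": 0, "jaw": 0}, {"travel": [0, 0, 30], "roll": 0, "jaw": 0}, {"travel": [0, 0, 17], "roll": 0, "jaw": 0}, {"travel": [0, 0, 2], "roll": 0, "jaw": 0}, {"travel": [0, 0, 0], "roll": 0, "jaw": 0}]'

```text
clock: 3.5
tool_pos: [0.4977, 0.1995, 0.112]
orientation: [180.0, -0.0, -76.4]
force: [0.5, -0.9, 0.7]
opening: 0.0003
gripper_force: 0.0
```

```bash
python3 - <<'E'
from h import *
T,o=tcp();snap('wrist','w2.png');np.save('T2',T);print(T[:3,3],o['orientation'],o['force'])
E
```

```text
[0.49766454 0.19952792 0.11196221] [ 1.79987115e+02 -1.72884398e-02 -7.64255169e+01] [ 0.54108231 -0.85491131  0.7471099 ]
```

View pics/w2.png

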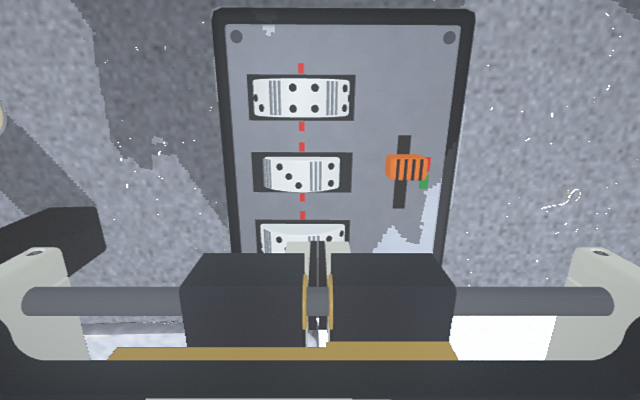

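```bash
python3 - <<'E'
from h import *
np.set_printoptions(precision=4,suppress=True)
T=np.load('T2.npy');im=cv2.imread('pics/w2.png')
c=im[55:240,250:440];h=cv2.cvtColor(c,cv2.COLOR_BGR2HSV)
for nm,z,m in(('red',.07,((h[...,0]<6)|(h[...,0]>172))&(h[...,1]>120)&(h[...,2]>90)),('orange',.0845,(h[...,0]>8)&(h[...,0]<20)&(h[...,1]>150)&(h[...,2]>110)),('blk',.085,h[...,2]<90)):
    k,l,s,ce=cv2.connectedComponentsWithStats(m.astype(np.uint8))
    for i in range(1,k):
        if 12<s[i,4]<(400 if nm!='blk' else 90): u=ce[i]+[250,55];p=plane('wrist',u,z,T);print(nm,s[i],u,p)
E
```

```text
red [48  8  6 10 56] [300.5893  67.3929] [0.5279 0.1089 0.07  ]
red [49 67  5  9 45] [301. 126.] [0.5213 0.1375 0.07  ]
red [49 88  5  8 37] [301.1622 146.2973] [0.5188 0.1481 0.07  ]
red [175 102   6  14  34] [428.2647 162.4706] [0.4478 0.1402 0.07  ]
red [ 50 138   5   8  39] [301.9487 196.5897] [0.5119 0.1763 0.07  ]
red [ 50 156   5   8  40] [302.  214.5] [0.5095 0.187  0.07  ]
blk [40 29  6  7 35] [292.3143  87.0857] [0.5289 0.1193 0.085 ]
blk [62 29  6  7 34] [314.5     87.2941] [0.5186 0.1169 0.085 ]
blk [93 30  4  7 21] [344.7143  87.9524] [0.5045 0.1138 0.085 ]
blk [10 50  3  6 17] [260.9412 107.6471] [0.5417 0.1321 0.085 ]
blk [40 50  6  7 32] [292.5625 108.3438] [0.5267 0.1288 0.085 ]
blk [62 51  6  6 31] [314.4194 108.4516] [0.5164 0.1264 0.085 ]
blk [93 50  3  6 17] [344.0588 107.6471] [0.5025 0.1226 0.085 ]
blk [161 105   4  20  38] [412.7632 169.3684] [0.4602 0.1438 0.085 ]
blk [169 105   4  20  37] [420.5405 169.3514] [0.4563 0.1429 0.085 ]
blk [ 27 109   5   6  24] [279.  166.5] [0.5273 0.1585 0.085 ]
blk [ 79 109   5   5  18] [330.7222 165.8333] [0.5016 0.152  0.085 ]
blk [ 36 119   5   5  22] [288.0909 176.0909] [0.5218 0.1624 0.085 ]
blk [ 79 126   4   5  19] [330.4211 182.8947] [0.4996 0.1607 0.085 ]
blk [ 46 128   5   5  21] [298. 185.] [0.5157 0.1658 0.085 ]
blk [185 149   5  36  84] [437.8929 226.1548] [0.4366 0.1706 0.085 ]
blk [ 77 181   4   4  13] [328.5385 237.8462] [0.4928 0.1913 0.085 ]
```

>>> apply_moves --targets '[{"travel": [0, -3, 2], "roll": 0, "jaw": 0}, {"travel": [0, 0, 2], "roll": 0, "jaw": 0}, {"travel": [0, 0, 0], "roll": 0, "jaw": 0}]'

```text
clock: 3.85
tool_pos: [0.5018, 0.201, 0.1085]
orientation: [-179.9, 0.0, -76.4]
force: [-0.3, 0.3, 3.8]
opening: 0.0
gripper_force: 2.0
```

>>> apply_moves --targets '[{"travel": [0, 0, 1], "roll": 0, "jaw": 0}, {"travel": [0, 0, 0], "roll": 0, "jaw": 0}]'

```text
clock: 4.05
tool_pos: [0.5018, 0.201, 0.1079]
orientation: [-179.9, 0.0, -76.4]
force: [-1.8, 0.8, 9.7]
opening: 0.0006
gripper_force: 4.5
```

>>> apply_moves --targets '[{"travel": [0, 0, 1], "roll": 0, "jaw": 0}, {"travel": [0, 0, 0], "roll": 0, "jaw": 0}]'

```text
clock: 4.25
tool_pos: [0.5019, 0.2011, 0.1074]
orientation: [-179.8, 0.0, -76.4]
force: [-2.1, -0.4, 13.2]
opening: 0.0004
gripper_force: 6.7
```

>>> apply_moves --targets '[{"travel": [0, -1.5, 0], "roll": 0, "jaw": 0}, {"travel": [0, -2, 0], "roll": 0, "jaw": 0}, {"travel": [0, -2, 0], "roll": 0, "jaw": 0}]'

```text
clock: 4.55
tool_pos: [0.5069, 0.2022, 0.1074]
orientation: [-179.9, 0.0, -76.4]
force: [-4.2, 0.6, 14.3]
opening: 0.0003
gripper_force: 7.1
```

>>> apply_moves --targets '[{"travel": [0, -2, 0], "roll": 0, "jaw": 0}, {"travel": [0, -2, 0], "roll": 0, "jaw": 0}, {"travel": [0, -1.2, 0], "roll": 0, "jaw": 0}, {"travel": [0, 0, 0], "roll": 0, "jaw": 0}]'

```text
clock: 4.95
tool_pos: [0.5122, 0.2035, 0.1073]
orientation: [-179.9, 0.0, -76.4]
force: [-2.7, -1.0, 12.8]
opening: 0.0006
gripper_force: 6.1
```

>>> apply_moves --targets '[{"travel": [0, 0, -6], "roll": 0, "jaw": 0}, {"travel": [0, 11, 0], "roll": 0, "jaw": 0}, {"travel": [0, 0, 0], "roll": 0, "jaw": 0}, {"travel": [0, 0, 4], "roll": 0, "jaw": 0}, {"travel": [0, 0, 1], "roll": 0, "jaw": 0}, {"travel": [0, 0, 1], "roll": 0, "jaw": 0}, {"travel": [0, 0, 0], "roll": 0, "jaw": 0}]'

```text
clock: 5.65
tool_pos: [0.5011, 0.2005, 0.1068]
orientation: [-179.9, -0.0, -76.4]
force: [-6.1, -1.1, 16.2]
opening: 0.0004
gripper_force: 8.7
```

>>> apply_moves --targets '[{"travel": [0, -1.5, 0], "roll": 0, "jaw": 0}, {"travel": [0, -2, 0], "roll": 0, "jaw": 0}, {"travel": [0, -2, 0], "roll": 0, "jaw": 0}, {"travel": [0, -2, 0], "roll": 0, "jaw": 0}, {"travel": [0, -2, 0], "roll": 0, "jaw": 0}, {"travel": [0, -1.2, 0], "roll": 0, "jaw": 0}, {"travel": [0, 0, 0], "roll": 0, "jaw": 0}]'

```text
clock: 6.35
tool_pos: [0.5123, 0.2032, 0.107]
orientation: [-179.8, -0.0, -76.4]
force: [-1.3, -1.5, 14.9]
opening: 0.0
gripper_force: 7.3
```

>>> apply_moves --targets '[{"travel": [0, 0, -10], "roll": 0, "jaw": 0}, {"travel": [20, 0, 0], "roll": 0, "jaw": 0}, {"travel": [20.5, 1, 0], "roll": 0, "jaw": 0}, {"travel": [0, 0, 6], "roll": 0, "jaw": 0}, {"travel": [0, 0, 3], "roll": 0, "jaw": 0}, {"travel": [0, 0, 0], "roll": 0, "jaw": 0}]'

```text
clock: 6.95
tool_pos: [0.5191, 0.1633, 0.1057]
orientation: [179.9, -0.0, -76.4]
force: [-0.6, 0.5, -0.6]
opening: 0.0006
gripper_force: 0.0
```

>>> apply_moves --targets '[{"travel": [0, 0, 1], "roll": 0, "jaw": 0}, {"travel": [0, 0, 1], "roll": 0, "jaw": 0}, {"travel": [0, 0, 0], "roll": 0, "jaw": 0}]'

```text
clock: 7.25
tool_pos: [0.5194, 0.1636, 0.1045]
orientation: [180.0, -0.0, -76.4]
force: [0.2, 0.6, -1.0]
opening: 0.0005
gripper_force: 0.0
```

>>> apply_moves --targets '[{"travel": [0, 0, 1], "roll": 0, "jaw": 0}, {"travel": [0, 0, 0], "roll": 0, "jaw": 0}]'

```text
clock: 7.45
tool_pos: [0.5195, 0.1633, 0.1035]
orientation: [180.0, 0.0, -76.4]
force: [0.5, -0.6, 0.0]
opening: 0.0001
gripper_force: 0.0
```

>>> apply_moves --targets '[{"travel": [0, 0, 1], "roll": 0, "jaw": 0}, {"travel": [0, 0, 0], "roll": 0, "jaw": 0}]'

```text
clock: 7.65
tool_pos: [0.5196, 0.1633, 0.1027]
orientation: [-180.0, 0.0, -76.4]
force: [-0.6, 0.5, 1.9]
opening: 0.0004
gripper_force: 0.6
```

>>> apply_moves --targets '[{"travel": [0, 0, 1], "roll": 0, "jaw": 0}, {"travel": [0, 0, 0], "roll": 0, "jaw": 0}]'

```text
clock: 7.85
tool_pos: [0.5197, 0.1633, 0.102]
orientation: [-180.0, 0.0, -76.4]
force: [-1.1, 0.7, 6.2]
opening: 0.0003
gripper_force: 2.9
```

>>> apply_moves --targets '[{"travel": [0, 0, 1], "roll": 0, "jaw": 0}, {"travel": [0, 0, 0], "roll": 0, "jaw": 0}]'

```text
clock: 8.05
tool_pos: [0.5199, 0.1634, 0.1015]
orientation: [-179.9, 0.0, -76.4]
force: [-3.9, 0.1, 9.7]
opening: 0.0007
gripper_force: 5.0
```

>>> apply_moves --targets '[{"travel": [0, 1.5, 0], "roll": 0, "jaw": 0}, {"travel": [0, 2, 0], "roll": 0, "jaw": 0}, {"travel": [0, 2, 0], "roll": 0, "jaw": 0}, {"travel": [0, 2, 0], "roll": 0, "jaw": 0}, {"travel": [0, 2, 0], "roll": 0, "jaw": 0}, {"travel": [0, 2, 0], "roll": 0, "jaw": 0}, {"travel": [0, 0.8, 0], "roll": 0, "jaw": 0}, {"travel": [0, 0, 0], "roll": 0, "jaw": 0}]'

```text
clock: 8.85
tool_pos: [0.5094, 0.1611, 0.1019]
orientation: [-179.8, 0.0, -76.4]
force: [2.9, -1.2, 5.0]
opening: 0.0005
gripper_force: 2.6
```

>>> apply_moves --targets '[{"travel": [0, 0, -6], "roll": 0, "jaw": 0}, {"travel": [0, -6, 0], "roll": 0, "jaw": 0}, {"travel": [0, -7, 0], "roll": 0, "jaw": 0}, {"travel": [0, 0, 0], "roll": 0, "jaw": 0}, {"travel": [0, 0, 4], "roll": 0, "jaw": 0}, {"travel": [0, 0, 1], "roll": 0, "jaw": 0}, {"travel": [0, 0, 0], "roll": 0, "jaw": 0}]'

```text
clock: 9.55
tool_pos: [0.5206, 0.1635, 0.1019]
orientation: [-180.0, -0.0, -76.4]
force: [-0.7, -0.7, 6.8]
opening: 0.0002
gripper_force: 3.2
```

>>> apply_moves --targets '[{"travel": [0, 0, 1.5], "roll": 0, "jaw": 0}, {"travel": [0, 0, 0], "roll": 0, "jaw": 0}]'

```text
clock: 9.75
tool_pos: [0.5208, 0.1636, 0.1011]
orientation: [-179.9, -0.0, -76.4]
force: [-2.6, -1.0, 12.8]
opening: 0.0007
gripper_force: 6.2
```

>>> apply_moves --targets '[{"travel": [0, 1.5, 0], "roll": 0, "jaw": 0}, {"travel": [0, 2, 0], "roll": 0, "jaw": 0}, {"travel": [0, 2, 0], "roll": 0, "jaw": 0}]'

```text
clock: 10.05
tool_pos: [0.5172, 0.1629, 0.1017]
orientation: [-179.7, 0.0, -76.4]
force: [4.1, -0.7, 8.6]
opening: 0.0004
gripper_force: 4.5
```

>>> apply_moves --targets '[{"travel": [0, 2, 0.5], "roll": 0, "jaw": 0}, {"travel": [0, 2, 0.2], "roll": 0, "jaw": 0}, {"travel": [0, 2, 0], "roll": 0, "jaw": 0}, {"travel": [0, 1.2, 0], "roll": 0, "jaw": 0}, {"travel": [0, 0, 0], "roll": 0, "jaw": 0}]'

```text
clock: 10.55
tool_pos: [0.51, 0.1613, 0.1012]
orientation: [-179.7, 0.0, -76.4]
force: [3.1, -2.2, 11.5]
opening: 0.0003
gripper_force: 5.5
```

>>> apply_moves --targets '[{"travel": [0, 0, -6], "roll": 0, "jaw": 0}, {"travel": [0, -6, 0], "roll": 0, "jaw": 0}, {"travel": [0, -7, 0], "roll": 0, "jaw": 0}, {"travel": [0, 0, 0], "roll": 0, "jaw": 0}, {"travel": [0, 0, 4], "roll": 0, "jaw": 0}, {"travel": [0, 0, 1.5], "roll": 0, "jaw": 0}, {"travel": [0, 0, 0], "roll": 0, "jaw": 0}]'

```text
clock: 11.25
tool_pos: [0.5214, 0.1637, 0.1009]
orientation: [-179.9, -0.0, -76.4]
force: [-2.4, -0.6, 14.1]
opening: 0.0001
gripper_force: 6.8
```

>>> apply_moves --targets '[{"travel": [0, 1.5, 0], "roll": 0, "jaw": 0}, {"travel": [0, 2, 0], "roll": 0, "jaw": 0}, {"travel": [0, 2, 0.4], "roll": 0, "jaw": 0}, {"travel": [0, 2, 0.2], "roll": 0, "jaw": 0}, {"travel": [0, 2, 0], "roll": 0, "jaw": 0}, {"travel": [0, 2, 0], "roll": 0, "jaw": 0}, {"travel": [0, 2, 0], "roll": 0, "jaw": 0}, {"travel": [0, 0, 0], "roll": 0, "jaw": 0}]'

```text
clock: 12.05
tool_pos: [0.5095, 0.1612, 0.1011]
orientation: [-179.7, 0.0, -76.4]
force: [1.6, -1.4, 12.2]
opening: 0.0005
gripper_force: 5.9
```

>>> apply_moves --targets '[{"travel": [0, 0, -16], "roll": 0, "jaw": 0}, {"travel": [-20, 0, -40], "roll": 0, "jaw": 0}, {"travel": [-30, 0, -40], "roll": 0, "jaw": 0}, {"travel": [-10, 0, -30], "roll": 0, "jaw": 0}, {"travel": [0, 0, 0], "roll": 0, "jaw": 0}, {"travel": [0, 0, 0], "roll": 0, "jaw": 0}]'

```text
clock: 12.65
tool_pos: [0.4929, 0.2189, 0.2251]
orientation: [-180.0, 0.0, -76.4]
force: [-0.2, -0.2, -0.3]
opening: 0.0002
gripper_force: 0.0
```

```bash
python3 - <<'E'
from h import *
T,o=tcp();im=snap('wrist','w3.png')[:,:,::-1];np.save('T3',T);print(T[:3,3])
c=im[30:240,240:420];cv2.imwrite('pics/w3c.png',cv2.resize(c,(514,600),interpolation=cv2.INTER_CUBIC))
E
```

```text
[0.49289293 0.21892406 0.22512995]
```

View pics/w3c.png

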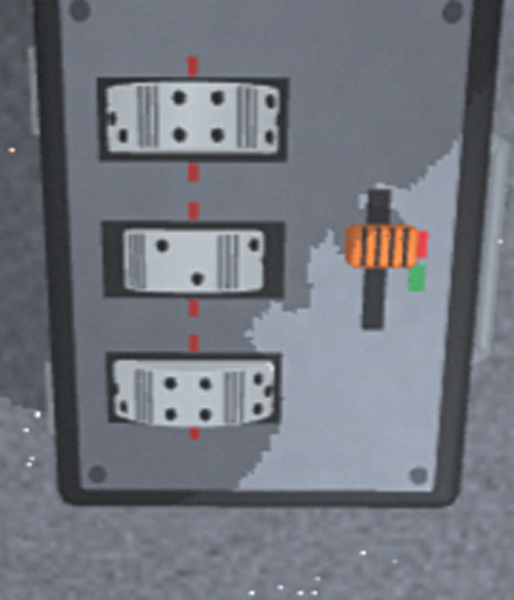

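>>> apply_moves --targets '[{"travel": [20, -4, 30], "roll": 0, "jaw": 0}, {"travel": [25, -4, 30], "roll": 0, "jaw": 0}, {"travel": [15.5, -3, 30], "roll": 0, "jaw": 0}, {"travel": [0, 0, 20], "roll": 0, "jaw": 0}, {"travel": [0, 0, 8], "roll": 0, "jaw": 0}, {"travel": [0, 0, 2], "roll": 0, "jaw": 0}, {"travel": [0, 0, 0], "roll": 0, "jaw": 0}]'

```text
clock: 13.4
tool_pos: [0.5182, 0.1625, 0.1052]
orientation: [180.0, -0.0, -76.4]
force: [0.9, 0.2, -0.2]
opening: 0.0002
gripper_force: 0.0
```

>>> apply_moves --targets '[{"travel": [0, 0, 1.5], "roll": 0, "jaw": 0}, {"travel": [0, 0, 1], "roll": 0, "jaw": 0}, {"travel": [0, 0, 0], "roll": 0, "jaw": 0}]'

```text
clock: 13.7
tool_pos: [0.5183, 0.1627, 0.1033]
orientation: [-179.9, 0.0, -76.4]
force: [0.6, -0.9, -0.5]
opening: 0.0007
gripper_force: 0.0
```

>>> apply_moves --targets '[{"travel": [0, 0, 1.5], "roll": 0, "jaw": 0}, {"travel": [0, 0, 1], "roll": 0, "jaw": 0}, {"travel": [0, 0, 0.8], "roll": 0, "jaw": 0}, {"travel": [0, 0, 0], "roll": 0, "jaw": 0}]'

```text
clock: 14.1
tool_pos: [0.5191, 0.1629, 0.1012]
orientation: [-179.9, 0.0, -76.4]
force: [-3.1, -0.2, 13.2]
opening: 0.0004
gripper_force: 6.6
```

>>> apply_moves --targets '[{"travel": [0, 1.5, 0.2], "roll": 0, "jaw": 0}, {"travel": [0, 1.5, 0.2], "roll": 0, "jaw": 0}, {"travel": [0, 1.5, 0], "roll": 0, "jaw": 0}, {"travel": [0, 0, 0], "roll": 0, "jaw": 0}]'

```text
clock: 14.5
tool_pos: [0.5166, 0.1626, 0.1015]
orientation: [-179.6, 0.0, -76.3]
force: [3.2, -1.4, 10.4]
opening: 0.0005
gripper_force: 5.3
```

>>> apply_moves --targets '[{"travel": [0, 1.2, 0.1], "roll": 0, "jaw": 0}, {"travel": [0, 0.5, 0], "roll": 0, "jaw": 0}, {"travel": [0, 0, 0], "roll": 0, "jaw": 0}]'

```text
clock: 14.8
tool_pos: [0.5152, 0.1622, 0.1015]
orientation: [-179.6, 0.1, -76.3]
force: [4.2, -1.5, 11.5]
opening: 0.0004
gripper_force: 5.4
```

>>> apply_moves --targets '[{"travel": [0, 0, -20], "roll": 0, "jaw": 0}, {"travel": [20, 2, 0], "roll": 0, "jaw": 0}, {"travel": [20, 3, 0], "roll": 0, "jaw": 0}, {"travel": [0, 0, 3], "roll": 0, "jaw": 0}, {"travel": [0, 0, 2], "roll": 0, "jaw": 0}, {"travel": [0, 0, 0], "roll": 0, "jaw": 0}]'

```text
clock: 15.4
tool_pos: [0.5165, 0.1211, 0.1136]
orientation: [180.0, -0.0, -76.4]
force: [-0.3, -0.3, -0.5]
opening: 0.0004
gripper_force: 0.0
```

>>> apply_moves --targets '[{"travel": [0, 0, 1], "roll": 0, "jaw": 0}, {"travel": [0, 0, 1], "roll": 0, "jaw": 0}, {"travel": [0, 0, 0], "roll": 0, "jaw": 0}]'

```text
clock: 15.7
tool_pos: [0.5166, 0.1212, 0.1118]
orientation: [180.0, -0.0, -76.4]
force: [-0.1, 0.4, 0.1]
opening: 0.0004
gripper_force: 0.0
```

Slightly left of plan along case x; move 3 mm and press on.

>>> apply_moves --targets '[{"travel": [0, -3, 0], "roll": 0, "jaw": 0}, {"travel": [0, 0, 1], "roll": 0, "jaw": 0}, {"travel": [0, 0, 0], "roll": 0, "jaw": 0}]'

```text
clock: 16.0
tool_pos: [0.5196, 0.1216, 0.1108]
orientation: [180.0, -0.0, -76.4]
force: [0.4, 0.0, -0.7]
opening: 0.0005
gripper_force: 0.0
```

>>> apply_moves --targets '[{"travel": [0, 0, 1], "roll": 0, "jaw": 0}, {"travel": [0, 0, 0], "roll": 0, "jaw": 0}]'

```text
clock: 16.2
tool_pos: [0.5194, 0.1215, 0.1098]
orientation: [180.0, -0.0, -76.4]
force: [0.1, 0.3, 0.5]
opening: 0.0008
gripper_force: 0.0
```

>>> apply_moves --targets '[{"travel": [0, 0, 1], "roll": 0, "jaw": 0}, {"travel": [0, 0, 0], "roll": 0, "jaw": 0}]'

```text
clock: 16.4
tool_pos: [0.5196, 0.1216, 0.109]
orientation: [-180.0, -0.0, -76.4]
force: [-0.1, -0.2, 0.1]
opening: 0.0007
gripper_force: 0.2
```

>>> apply_moves --targets '[{"travel": [0, 0, 1], "roll": 0, "jaw": 0}, {"travel": [0, 0, 0], "roll": 0, "jaw": 0}]'

```text
clock: 16.6
tool_pos: [0.5198, 0.1216, 0.1084]
orientation: [-180.0, -0.0, -76.4]
force: [-1.0, -0.3, 5.5]
opening: 0.0006
gripper_force: 2.6
```

>>> apply_moves --targets '[{"travel": [0, 0, 1], "roll": 0, "jaw": 0}, {"travel": [0, 0, 0.2], "roll": 0, "jaw": 0}, {"travel": [0, 0, 0], "roll": 0, "jaw": 0}]'

```text
clock: 16.9
tool_pos: [0.5199, 0.1216, 0.1077]
orientation: [-179.9, -0.0, -76.4]
force: [-4.1, -0.1, 9.4]
opening: 0.0003
gripper_force: 5.0
```

>>> apply_moves --targets '[{"travel": [0, -1.5, 0], "roll": 0, "jaw": 0}, {"travel": [0, -2, 0], "roll": 0, "jaw": 0}, {"travel": [0, -2, 0], "roll": 0, "jaw": 0}, {"travel": [0, -2, 0], "roll": 0, "jaw": 0}, {"travel": [0, -2, 0], "roll": 0, "jaw": 0}, {"travel": [0, -1, 0], "roll": 0, "jaw": 0}, {"travel": [0, 0, 0], "roll": 0, "jaw": 0}]'

```text
clock: 17.6
tool_pos: [0.5303, 0.1241, 0.1078]
orientation: [-179.9, -0.0, -76.4]
force: [-2.8, -0.6, 9.3]
opening: 0.0007
gripper_force: 4.7
```

>>> apply_moves --targets '[{"travel": [0, 0, -6], "roll": 0, "jaw": 0}, {"travel": [0, 5, 0], "roll": 0, "jaw": 0}, {"travel": [0, 5.5, 0], "roll": 0, "jaw": 0}, {"travel": [0, 0, 0], "roll": 0, "jaw": 0}, {"travel": [0, 0, 4], "roll": 0, "jaw": 0}, {"travel": [0, 0, 1], "roll": 0, "jaw": 0}, {"travel": [0, 0, 0.6], "roll": 0, "jaw": 0}, {"travel": [0, 0, 0], "roll": 0, "jaw": 0}]'

```text
clock: 18.4
tool_pos: [0.5199, 0.1217, 0.1078]
orientation: [-180.0, -0.0, -76.4]
force: [-3.9, 0.6, 10.8]
opening: 0.0005
gripper_force: 5.0
```

Strokes two and three.

>>> apply_moves --targets '[{"travel": [0, -1.5, 0.2], "roll": 0, "jaw": 0}, {"travel": [0, -2, 0], "roll": 0, "jaw": 0}, {"travel": [0, -2, 0], "roll": 0, "jaw": 0}, {"travel": [0, -2, 0], "roll": 0, "jaw": 0}, {"travel": [0, -2, 0], "roll": 0, "jaw": 0}, {"travel": [0, -1, 0], "roll": 0, "jaw": 0}, {"travel": [0, 0, 0], "roll": 0, "jaw": 0}]'

```text
clock: 19.1
tool_pos: [0.5304, 0.1242, 0.1077]
orientation: [-179.9, -0.0, -76.4]
force: [-3.0, -1.0, 9.7]
opening: 0.0001
gripper_force: 4.9
```

>>> apply_moves --targets '[{"travel": [0, 0, -6], "roll": 0, "jaw": 0}, {"travel": [0, 5, 0], "roll": 0, "jaw": 0}, {"travel": [0, 5.5, 0], "roll": 0, "jaw": 0}, {"travel": [0, 0, 0], "roll": 0, "jaw": 0}, {"travel": [0, 0, 4], "roll": 0, "jaw": 0}, {"travel": [0, 0, 1], "roll": 0, "jaw": 0}, {"travel": [0, 0, 0.7], "roll": 0, "jaw": 0}, {"travel": [0, 0, 0], "roll": 0, "jaw": 0}]'

```text
clock: 19.9
tool_pos: [0.5199, 0.1217, 0.1078]
orientation: [-180.0, -0.0, -76.4]
force: [-3.5, -0.4, 8.9]
opening: 0.0002
gripper_force: 4.7
```

>>> apply_moves --targets '[{"travel": [0, -1.5, 0], "roll": 0, "jaw": 0}, {"travel": [0, -2, 0], "roll": 0, "jaw": 0}, {"travel": [0, -2, 0], "roll": 0, "jaw": 0}, {"travel": [0, -2, 0], "roll": 0, "jaw": 0}, {"travel": [0, -1.5, 0], "roll": 0, "jaw": 0}, {"travel": [0, -0.5, 0], "roll": 0, "jaw": 0}, {"travel": [0, 0, 0], "roll": 0, "jaw": 0}]'

```text
clock: 20.6
tool_pos: [0.5292, 0.1239, 0.1079]
orientation: [-180.0, -0.0, -76.4]
force: [-1.5, -0.8, 9.7]
opening: 0.0004
gripper_force: 4.7
```

>>> apply_moves --targets '[{"travel": [0, 0, -16], "roll": 0, "jaw": 0}, {"travel": [-30, 10, -40], "roll": 0, "jaw": 0}, {"travel": [-38, 10, -40], "roll": 0, "jaw": 0}, {"travel": [-32, 10, -30], "roll": 0, "jaw": 0}, {"travel": [0, 0, 0], "roll": 0, "jaw": 0}, {"travel": [0, 0, 0], "roll": 0, "jaw": 0}]'

```text
clock: 21.2
tool_pos: [0.4783, 0.2106, 0.2286]
orientation: [-179.9, 0.1, -76.3]
force: [0.1, -0.5, -0.5]
opening: 0.0002
gripper_force: 0.0
```

```bash
python3 - <<'E'
from h import *
T,o=tcp();im=snap('wrist','w4.png')[:,:,::-1];np.save('T4',T);print(T[:3,3])
c=im[30:240,240:420];cv2.imwrite('pics/w4c.png',cv2.resize(c,(514,600),interpolation=cv2.INTER_CUBIC))
ce=np.array([[.506,.2012],[.5153,.1622],[.5246,.1232]]);zc=[.0862,.0808,.0868]
h=c.max(2);k,l,s,q=cv2.connectedComponentsWithStats((h<85).astype(np.uint8))
for i in range(1,k):
    if 8<s[i,4]<60:
        u=q[i]+[240,30]
        for w in range(3):
            p=plane('wrist',u,zc[w],T)[:2]-ce[w];a=p@[.9726,.2326];b=p@[-.2326,.9726]
            if abs(b)<12 and abs(a)<12: print(w,'xy mm',a*1e3,b*1e3)
g=cv2.cvtColor(c,cv2.COLOR_BGR2HSV);k,l,s,q=cv2.connectedComponentsWithStats((((g[...,0]<6)|(g[...,0]>172))&(g[...,1]>110)&(g[...,2]>90)).astype(np.uint8))
for i in range(1,k):
    if s[i,4]>9: print('red',plane('wrist',q[i]+[240,30],.07,T))
E
```

```text
[0.47827773 0.21063407 0.22855379]
0 xy mm 28.830190144543177 -106.63082088625931
1 xy mm 29.898017636702416 -67.32156362884781
2 xy mm 28.766895978747815 -26.354402803749526
0 xy mm -71.3616983252609 -106.502312037676
1 xy mm -72.2376907643198 -67.19056158380889
2 xy mm -71.20901249869877 -26.22617097699461
0 xy mm 4.619079780657825 -84.71422788101263
1 xy mm 5.2171882206961415 -44.97976743641065
2 xy mm 4.6079766206535675 -4.485054597079518
0 xy mm -6.035178994722143 -84.61286980167809
1 xy mm -5.6437735211238715 -44.876442911909656
2 xy mm -6.0233151584551905 -4.383915011652407
0 xy mm -0.6082540269063277 -80.0546431882882
1 xy mm -0.11156093892362132 -40.22978227579158
2 xy mm -0.6080888144600222 0.1644855992121827
0 xy mm 4.661461432143559 -75.28847478722786
1 xy mm 5.260392117376901 -35.37114557939302
2 xy mm 4.650266911562184 4.920379745234894
0 xy mm -5.8691525776265525 -75.18337097072603
1 xy mm -5.474526030310806 -35.26400264678623
2 xy mm -5.857646638439391 5.0252569932806415
0 xy mm -49.8171249168727 -44.966801053716914
1 xy mm -50.27513171018305 -4.461201930510068
2 xy mm -49.71088193983814 35.17669015481566
0 xy mm -54.01333199576759 -44.98592059726794
1 xy mm -54.55274928128493 -4.480692411772681
2 xy mm -53.898043408487815 35.1576118265659
0 xy mm 4.727272577555106 -45.12724885709716
1 xy mm 5.327480062917641 -4.624762577084415
2 xy mm 4.715936190292603 35.01658822290141
0 xy mm 29.137958473434797 23.961469442967186
1 xy mm 30.21175697004398 65.80434394906321
2 xy mm 29.074000862700483 103.95637449784539
red [0.52797187 0.10925627 0.07      ]
red [0.5209899  0.13745531 0.07      ]
red [0.51869994 0.14807529 0.07      ]
red [0.4486587  0.14110079 0.07      ]
red [0.5116593  0.17643305 0.07      ]
red [0.50934605 0.18711167 0.07      ]
red [0.50220712 0.21601379 0.07      ]
```

View pics/w4c.png

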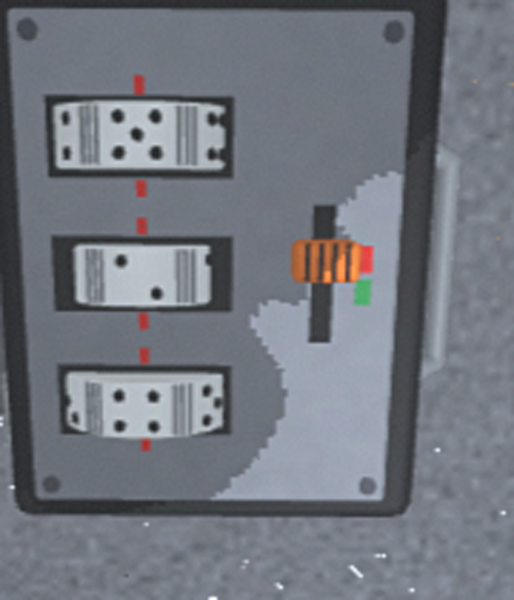

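>>> apply_moves --targets '[{"travel": [27, 10, 20], "roll": 0, "jaw": 0}, {"travel": [27, 10, 30], "roll": 0, "jaw": 0}, {"travel": [27, 9, 20], "roll": 0, "jaw": 0}, {"travel": [0, 0, 30], "roll": 0, "jaw": 0}, {"travel": [0, 0, 15], "roll": 0, "jaw": 0}, {"travel": [0, 0, 0], "roll": 0, "jaw": 0}, {"travel": [0, 0, 0], "roll": 0, "jaw": 0}]'

```text
clock: 21.95
tool_pos: [0.4693, 0.1233, 0.1126]
orientation: [179.9, -0.1, -76.5]
force: [-0.4, 0.3, -0.7]
opening: 0.0003
gripper_force: 0.0
```

```bash
python3 - <<'E'
from h import *
T,o=tcp();im=snap('wrist','w5.png');np.save('T5',T);print(T[:3,3])
ce=np.array([.5153,.1622])
for s in(1,-1): pass
p=T[:2,3]-ce;print('tcp case',p@[.9726,.2326],p@[-.2326,.9726])
a=snap('side','d5.png')[:,:,::-1];cv2.imwrite('pics/d5c.png',cv2.resize(a[220:320,270:400],None,fx=5,fy=5,interpolation=cv2.INTER_CUBIC))
E
```

```text
[0.4692633  0.1233389  0.11256579]
tcp case -0.053814389338360864 -0.027088170639976608
```

View pics/d5c.png

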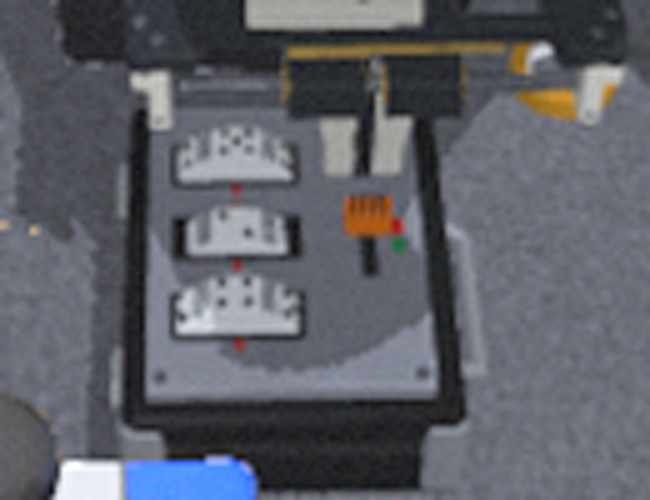

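>>> apply_moves --targets '[{"travel": [0, 0, 8], "roll": 0, "jaw": 0}, {"travel": [0, 0, 5], "roll": 0, "jaw": 0}, {"travel": [0, 0, 2], "roll": 0, "jaw": 0}, {"travel": [0, 0, 0], "roll": 0, "jaw": 0}]'

```text
clock: 22.45
tool_pos: [0.4691, 0.1241, 0.0978]
orientation: [180.0, -0.0, -76.4]
force: [-0.3, 0.9, 0.7]
opening: 0.0005
gripper_force: 0.0
```

>>> apply_moves --targets '[{"travel": [-2, 0, 0], "roll": 0, "jaw": 0}, {"travel": [-2, 0, 0], "roll": 0, "jaw": 0}, {"travel": [-2, 0, 0], "roll": 0, "jaw": 0}, {"travel": [0, 0, 0], "roll": 0, "jaw": 0}]'

```text
clock: 22.85
tool_pos: [0.4679, 0.1302, 0.0982]
orientation: [-180.0, -0.0, -76.4]
force: [0.7, -1.3, 0.5]
opening: 0.0003
gripper_force: 0.7
```

>>> apply_moves --targets '[{"travel": [-1, 0, 0], "roll": 0, "jaw": 0}, {"travel": [-1, 0, 0], "roll": 0, "jaw": 0}, {"travel": [-1, 0, 0], "roll": 0, "jaw": 0}]'

```text
clock: 23.15
tool_pos: [0.4672, 0.1329, 0.0982]
orientation: [-180.0, -0.0, -76.4]
force: [1.9, -1.4, 0.0]
opening: 0.0003
gripper_force: 1.3
```

>>> apply_moves --targets '[{"travel": [-1, 0, 0], "roll": 0, "jaw": 0}, {"travel": [-1, 0, 0], "roll": 0, "jaw": 0}, {"travel": [-1, 0, 0], "roll": 0, "jaw": 0}]'

```text
clock: 23.45
tool_pos: [0.4665, 0.1359, 0.0982]
orientation: [-180.0, 0.0, -76.4]
force: [1.3, -2.9, 0.9]
opening: 0.0002
gripper_force: 1.3
```

>>> apply_moves --targets '[{"travel": [-1, 0, 0], "roll": 0, "jaw": 0}, {"travel": [-1, 0, 0], "roll": 0, "jaw": 0}]'

```text
clock: 23.65
tool_pos: [0.4662, 0.1367, 0.0983]
orientation: [180.0, -0.1, -76.4]
force: [7.9, -13.5, 0.3]
opening: 0.0002
gripper_force: 7.5
```

>>> apply_moves --targets '[{"travel": [-1, 0, 0], "roll": 0, "jaw": 0}, {"travel": [0, 0, 0], "roll": 0, "jaw": 0}]'

```text
clock: 23.85
tool_pos: [0.4662, 0.1368, 0.0982]
orientation: [179.9, -0.2, -76.4]
force: [8.7, -15.3, -0.2]
opening: 0.0003
gripper_force: 8.2
```

>>> apply_moves --targets '[{"travel": [3, 0, 0], "roll": 0, "jaw": 0}, {"travel": [5, 0, 0], "roll": 0, "jaw": 0}, {"travel": [0, 0, 0], "roll": 0, "jaw": 0}]'

```text
clock: 24.15
tool_pos: [0.4676, 0.1309, 0.0981]
orientation: [-180.0, 0.0, -76.5]
force: [-0.2, -0.6, 0.5]
opening: 0.0002
gripper_force: 0.0
```

```bash
python3 - <<'E'
from h import *
for n,f,b in(('scene','s1',(260,225,310,280)),('side','d5',(330,245,365,285))):
    x0,y0,x1,y1=b
    for im in(cv2.imread(f'pics/{f}.png'),snap(n,n+'6.png')[:,:,::-1]):
        h=cv2.cvtColor(np.ascontiguousarray(im[y0:y1,x0:x1]),cv2.COLOR_BGR2HSV);m=(h[...,0]>3)&(h[...,0]<18)&(h[...,1]>130)&(h[...,2]>90)
        v=np.argwhere(m).mean(0)[::-1]+[x0,y0];p=plane(n,v,.08);print(n,m.sum(),v,p,(p[:2]-[.5153,.1622])@[-.2326,.9726])
E
```

```text
scene 64 [283.046875 251.234375] [0.46027977 0.14473187 0.08      ] -0.004191792743146456
scene 58 [279.79310345 254.63793103] [0.45647566 0.15534332 0.08      ] 0.007013739117653147
side 69 [343.34782609 262.97101449] [0.4607629  0.14631132 0.08      ] -0.002767999108194477
side 72 [343.38888889 266.54166667] [0.45910095 0.15561265 0.08      ] 0.0066650401495095294
```

>>> apply_moves --targets '[{"travel": [2, 0, -5], "roll": 0, "jaw": 0}, {"travel": [0, 0, -20], "roll": 0, "jaw": 0}, {"travel": [0, 0, -40], "roll": 0, "jaw": 0}, {"travel": [0, 0, -40], "roll": 0, "jaw": 0}, {"travel": [0, 0, -20], "roll": 0, "jaw": 0}, {"travel": [0, 0, 0], "roll": 0, "jaw": 0}, {"travel": [0, 0, 0], "roll": 0, "jaw": 0}]'

```text
clock: 24.95
tool_pos: [0.468, 0.1292, 0.2236]
orientation: [-179.9, 0.1, -76.4]
force: [-0.1, 1.2, 0.4]
opening: 0.0007
gripper_force: 0.0
```

```bash
python3 -c "
from plant import ctrl
print(ctrl.close_job())"
```

```text
the job is handed in; nothing more can be done
None
```

The case is unlocked and handed in at about 25 s: the wheels read 4, 2 and 5 (each within about 0.05 rad by camera), the bolt slid about 10 mm left to its stop, forces read at the end of each move call peaked at about 18 N, and the arm is clear; the close-job call returned no verdict.

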